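Set the tray sealer's click dial and start it

ROBOT

A 6-joint arm with a two-finger parallel gripper is mounted at the origin on a cart in front of the work surface, level with it; the furniture and walls round the work are solid. World frame = base frame: x ahead of the robot, y to its left, z up, the work surface at z = 0. Lengths are in mm, angles in rad, forces in N, time in s.
With the tool pointing down it reaches from about 425 to 950 mm from the base axis. Payload 3.5 kg.
Tool frame: the origin (TCP) lies at the centre of the arm's flange, where the gripper is bolted on; the fingertips stand 173 mm ahead of it and the grasp point (between the pads) lies 155 mm ahead of it; z points along the fingers, y is the line along which they close (so a half turn about z gives the same grasp; the last joint's range is limited). The gripper opens to 85 mm and grips with 20 to 120 N. Pads are 22 mm wide; open, the fingers measure 114 mm over their backs; the gripper's body (76 mm by 85 mm) begins 54 mm behind the grasp point. The pads swing forward as they close: fully open they stand 13 mm farther back than shut.
Start: joints at [0.973, 0.286, 1.577, -0, 1.279, -0.15], TCP at [292.228, 608.449, 404.725] pointing down, gripper open.
Joint ranges: [-2.77, 2.77], [-0.9, 2.22], [0.21, 2.48], [-1.53, 4.67], [0.24, 2.81], [-2.84, 2.84]. Speed limits (rad/s): [2.79, 2.79, 3.14, 3.14, 3.14, 3.14].

INTERFACE

Orientations are given as a rotation vector (axis times angle).
In Python, from bench import bot, snapshot, calibration gives the robot as it stands. The module is installed in compiled form; this text tells all that it offers. Calls block until the motion is done:
- bot.goto(position, orientation): joint-space move of the TCP to a pose.
- bot.servo_line(position, rate=150, rotation=None, stop_force=None): straight line of the TCP; rotation=None keeps the orientation; rate is the mean speed in mm/s. With stop_force (N) it stops when the force on the tool has changed by that much, and returns True; else False.
- bot.move_joints(angles): joint-space move.
- bot.grip(opening, force=None): opening from 0.0 (shut) to 1.0 (fully open); force is the grip in N (None keeps the last); returns when the fingers have stopped.
- bot.wait(seconds).
- bot.inverse_kinematics(position, orientation): joint angles nearest the present ones, or None.
- bot.state(): the state.
- snapshot(name): name is "side" or "top"; returns the picture (480x640x3 uint8, red, green, blue); there is no depth.
- calibration(name): a dict with "mtx" (3x3 intrinsics, pixels), "R" (3x3) and "t" (3): a world point X has camera coordinates R X + t. Camera axes: x right, y down, z forward; pixel columns grow to the right and rows downward; lengths in mm; the calibration is good to about 2 mm. A picture is of the moment at which its call begins. calibration takes no time and is no camera call.
A pose or a line that the arm cannot do raises bot.Unreachable and nothing moves.
- bot.hand_in(): hands the job in; it is judged then, once.
The state is a dict: "clock": time; "qpos": joint angles; "qd": joint speeds; "effort": joint torques, N m; "position": TCP position; "eef_rot": TCP orientation; "force": force on the tool from outside, world axes, zero at the start; "ft_torque": the same for the moment, N m; "grip_width": opening from 0.0 (shut) to 1.0 (fully open); "grip_force": force on a finger pad.
Only numpy, scipy, OpenCV 4.12 (cv2) and the standard library are available. Lean on these libraries where they do the work, as an engineer would, in place of code of your own. Each camera call takes 0.05 s, during which the arm holds its last target. There are 200 camera calls.

TASK

Turn the knurled dial of the tray sealer with a fingertip until it clicks into the setting marked by the tall post, so that the dial's black line points at that post. Then press the round start button beside the dial fully down and let it come back up. Do not grip the dial, do not press the button before the dial is set, and leave the things standing round the sealer where they are.

Things in the scene. Friction and masses are not known exactly. Their poses are not given: they have to be found in the camera images.
- sealer: Control box of a tray sealer: fixed steel box 190 (x) x 250 (y) x 55 mm high on the table. Origin at the centre of its underside. In its frame (x away from the robot at yaw 0, y left, z up) the dial's axis is at (0, +35) mm and the start button at (-30, -88) mm, both on the flat top at z = 55 mm.
- dial (a joint): Dial angle about its upright axis, rad, positive counter-clockwise from above; at 0 the black line points along the box's +x. Detents at multiples of 0.419 (24 degrees), stops at +-1.75; starts in the detent -0.419, 0 or +0.419. Leaving a detent takes about 0.07 N m (2 N at 35 mm from the axis); past half a click it snaps into the next one.
- dial_axis (a point): Centre of the dial's flat top, on its axis, 75 mm above the table. The dial is an aluminium disc 104 mm across with a finely knurled rim and flat knurled top (friction about 0.9); its underside is 3 mm and its top 20 mm above the box's top. A closed fingertip pressed on the top with some 5 to 15 N and moved round the axis in an arc takes it along by friction.
- dial_pointer (a point): Point that turns with the dial, in line with the black line on its top, 70 mm from the axis (beyond the rim, which is 52 mm from it), at the height of the dial's top.
- post_tall: Tall dark steel post, 10 mm thick (14 mm foot), 28 mm high, fixed on the box's top behind the dial, 70 mm from the dial's axis; it marks the wanted setting. It stands at the detent +0.838 or -0.838 rad of the dial (48 degrees left or right of the box's +x). Origin at the centre of its foot.
- disc_low: Low dark steel disc, 14 mm across, 4 mm high, fixed likewise at the other of the two places: a setting not wanted now. Origin at the centre of its underside.
- start (a joint): Travel of the start button, m: 0 up, 0.006 fully down; it is sprung and takes 5 N to go fully down. It counts as pressed beyond 0.0045.
- start_top (a point): Centre of the top of the start button, a round grey button 30 mm across in a dark housing on the box's top; it is pressed straight down.
- salt_shaker: Salt shaker, 44 x 44 x 90 mm, loose, upright; leave alone. Origin at the centre of its underside.
- tape_roll: Roll of brown tape lying flat, 96 x 95 x 48 mm, loose; leave alone. Origin at the centre of its underside.
- marker: Marker pen lying on the table, 17 x 135 x 16 mm, loose; leave alone. Origin under its middle.
- pack: Open clear plastic pack of six croquettes, 143 x 159 x 41 mm, loose, left of the sealer; leave alone. Origin at the centre of its underside.
- label_roll: Roll of white paper labels, 81 x 80 x 42 mm, loose; leave alone. Origin at the centre of its underside.

How it is judged:
By the outcome, as a careful person would: the job done as asked, in the order asked, and still so for the second after the job is handed in, with the robot touching nothing.
It also fails if it takes over 58 s, if anything falls off the work surface, if the arm or the gripper's body presses on something with over 40 N, if the wrist force passes 120 N, or if a joint passes its speed limit or range.

## Working session

There is one attempt and no reset: what is moved stays moved. The work goes in short steps, each a Python script; the robot and the scene stay as the last script left them, time stands still between calls to the robot, and variables do not carry over. Pictures are saved under pics/ and viewed, at most 10 in all, crops included, and the job is handed in when it is done.

```bash
mkdir -p pics; python3 - <<'E'
from bench import bot,snapshot,calibration
import cv2,numpy as np
for n in("side","top"):
    cv2.imwrite(f"pics/{n}0.png",snapshot(n)[:,:,::-1]); c=calibration(n); print(n,np.round(c["mtx"],1).tolist(),np.round(-np.array(c["R"]).T@c["t"],0))
print(bot.state())
E
```

```text
side [[440.9, 0.0, 326.2], [0.0, 440.9, 236.3], [0.0, 0.0, 1.0]] [ 400. -928.  746.]
top [[530.9, 0.0, 320.9], [0.0, 530.9, 243.8], [0.0, 0.0, 1.0]] [ 247.  -56. 1250.]
{'clock': 0.1, 'qpos': array([ 9.72991304e-01,  2.87138523e-01,  1.57803196e+00, -3.48426830e-05,
        1.27861313e+00, -1.49963112e-01]), 'qd': array([-0.00089765, -0.00076861, -0.00432262, -0.00053353, -0.00155817,
        0.000259  ]), 'effort': array([ 1.87052450e-03, -4.07295871e+01, -2.93699205e+01, -9.01252747e-05,
        3.40412837e-03,  1.27745654e-06]), 'position': array([292.11606762, 608.27072816, 403.44338312]), 'eef_rot': array([-0.69741784, -3.06241248,  0.00322213]), 'force': array([ 0.23136515, -0.36044865, -0.2492732 ]), 'ft_torque': array([-0.03310212, -0.02324946, -0.00777905]), 'grip_force': 0.0, 'grip_width': 0.9969236531367986}
```

View pics/side0.png

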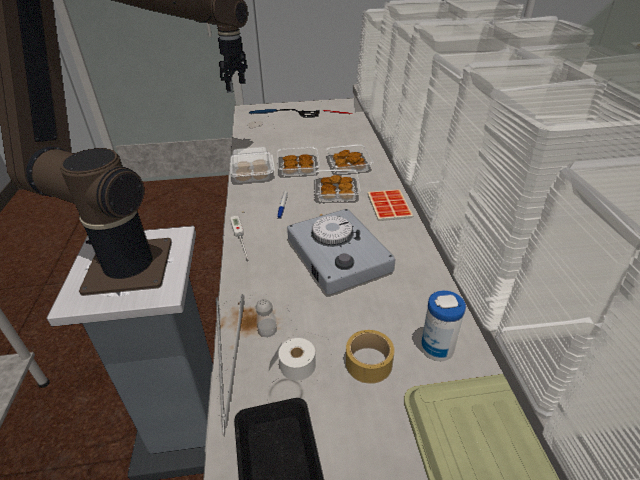

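View pics/top0.png

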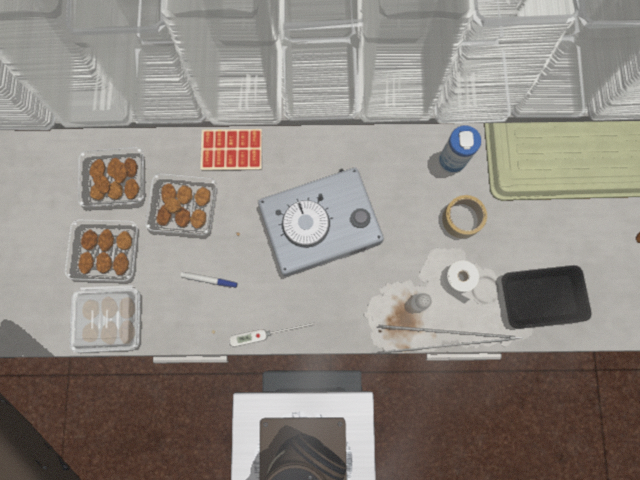

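The side view has the sealer at about (340,250). In the top view the dial is near (305,222), the button near (360,218), and the markers near (280,212) and (322,198). I'll zoom in next.

```bash
python3 - <<'E'
import cv2,numpy as np
t=cv2.imread("pics/top0.png")[160:280,250:390]; s=cv2.imread("pics/side0.png")[200:300,280:400]
cv2.imwrite("pics/c0.png",np.hstack([cv2.resize(t,(420*800//780,360*800//780),interpolation=2), cv2.resize(s,(360,369),interpolation=2)]))
E
cat > h.py <<'E'
from bench import bot,snapshot,calibration
import cv2,numpy as np
def ray(n,u,v,z):
    c=calibration(n);R=np.array(c["R"]);C=-R.T@np.array(c["t"]).ravel()
    d=R.T@np.linalg.inv(c["mtx"])@[u,v,1.]
    return C+d*(z-C[2])/d[2]
def proj(n,X):
    c=calibration(n);p=c["mtx"]@(np.array(c["R"])@X+np.array(c["t"]).ravel());return p[:2]/p[2]
E
python3 - <<'E'
from h import *
im=cv2.imread("pics/top0.png");hsv=cv2.cvtColor(im,cv2.COLOR_BGR2HSV)
# bright dial blob
m=cv2.inRange(hsv,(0,0,185),(180,40,255));m[:160]=0;m[290:]=0;m[:,:265]=0;m[:,345:]=0
m=cv2.morphologyEx(m,cv2.MORPH_CLOSE,np.ones((7,7)))
for c in cv2.findContours(m,0,2)[0]:
    if cv2.contourArea(c)>300: e=cv2.minEnclosingCircle(c);print("dial",e,ray("top",*e[0],75))
# dark blobs
m=cv2.inRange(im,(0,0,0),(95,95,95));m[:160]=0;m[290:]=0;m[:,:250]=0;m[:,395:]=0
n,l,s,c=cv2.connectedComponentsWithStats(m)
for i in range(1,n):
    if s[i,4]>2:print(s[i],c[i].round(1),ray("top",*c[i],57).round(1))
# box: blueish
m=cv2.inRange(hsv,(95,25,60),(130,120,230));m[:150]=0;m[290:]=0;m[:,:245]=0;m[:,400:]=0
c=max(cv2.findContours(m,0,2)[0],key=cv2.contourArea);r=cv2.minAreaRect(c);print(r,[ray("top",*p,55).round(1) for p in cv2.boxPoints(r)])
E
```

```text
dial ((313.5, 230.0), 47.18325424194336) [510.80158392 -28.97497241  75.        ]
[340 169   3   3   6] [340.8 170.2] [658.3 -94.   57. ]
[318 195   5   6  21] [319.9 197.7] [591.7 -44.1  57. ]
[300 206   2   5   6] [300.5 208. ] [567.6   1.2  57. ]
[276 211   5   3  10] [278.1 212.1] [558.5  53.2  57. ]
[282 224  40  23  76] [298.8 240.6] [490.3   5.5  57. ]
[353 224   6   3   6] [355.5 225.3] [ 524.6 -125.5   57. ]
[371 244   7   3   7] [374.  244.7] [ 478.6 -166.7   57. ]
[350 247  18   8  40] [358.6 250.2] [ 466.1 -131.2   57. ]
[284 270  18   6  19] [292.7 272.8] [416.1  19.4  57. ]Traceback (most recent call last):
  File "<stdin>", line 15, in <module>
ValueError: max() iterable argument is empty
```

View pics/c0.png

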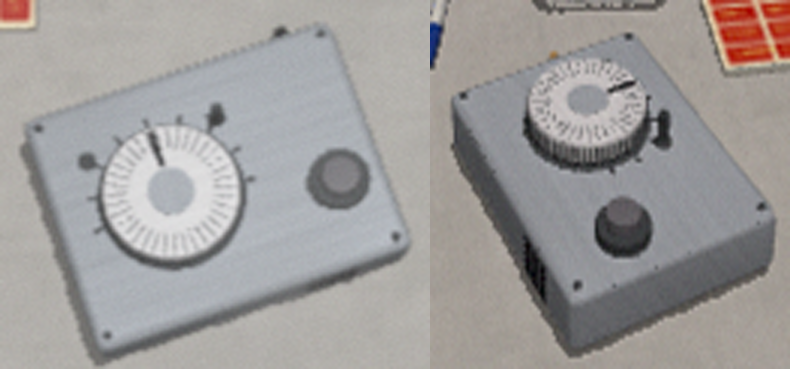

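The crop has the dial centre at (172,192), the line pointing to (153,140), the tall post at about (216,115) on the right, the low disc at (87,160), the button at (340,175), and corner screws at (38,128), (320,33), (397,237), (107,335). I'll convert these to positions.

```bash
python3 - <<'E'
from h import *
f=430/140
P=lambda u,v,z:ray("top",250+(u+.5)/f-.5,160+(v+.5)/f-.5,z)
S=[P(*p,56)[:2] for p in[(38,128),(320,33),(397,237),(107,335)]]
c=np.mean(S,0); 
ey=(S[0]-S[1])+(S[3]-S[2]); ex=(S[0]-S[3])+(S[1]-S[2])
ya=[np.arctan2(-ey[0],ey[1]),np.arctan2(ex[1],ex[0])]
print("ctr",c,"yaw",ya, [np.linalg.norm(S[i]-S[i-1]) for i in range(4)])
a=np.mean(ya);R=np.array([[np.cos(a),-np.sin(a)],[np.sin(a),np.cos(a)]])
print("pred dial",c+R@[0,35],"btn",c+R@[-30,-88])
d=P(172,192,75)[:2];print("dial",d,"btn",P(341,173,70)[:2])
for n,p,z in[("line",(153,138),75),("disc",(87,161),58),("tallfoot",(213,123),56),("talltop",(217,110),83)]:
    v=P(*p,z)[:2]-d;print(n,np.linalg.norm(v),np.arctan2(v[1],v[0])-a, P(*p,z))
# line angle by pixels: dark pixels on dial
im=cv2.imread("pics/top0.png").min(2)
ang=np.linspace(-1.2,1.2,241);q=[]
for t in ang:
    pts=[proj("top",np.r_[d+r*np.array([np.cos(a+t),np.sin(a+t)]),75]) for r in np.arange(26,42,2)]
    q.append(cv2.remap(im,np.float32([pts])[:,:,:1],np.float32([pts])[:,:,1:],1).mean())
i=np.argmin(q);print("line ang",ang[i],q[i])
# side triangulation check of dial: crop scale s
sf=3.0;sv=369/100
print("dial side",ray("side",280+(585-430)/sf,200+100/sv,75),"btn side",ray("side",280+(624-430)/sf,200+212/sv,70))
E
```

```text
ctr [541.38066443 -43.55520671] yaw [np.float64(0.32107967343813604), np.float64(0.32207577386834224)] [np.float64(167.93676847339853), np.float64(227.52541644005785), np.float64(169.3622779794839), np.float64(228.142148676942)]
pred dial [530.31843145 -10.34937889] btn [ 540.73214067 -136.52605922]
dial [529.27457641 -11.28603327] btn [ 543.34625129 -137.05889825]
line 43.84951144198554 0.002569954352787729 [570.84051651   2.6800785   75.        ]
disc 70.89539015980021 0.8281111641509233 [558.25458381  53.4157095   58.        ]
tallfoot 65.57099361109964 -0.8082111391370872 [587.23358139 -41.95049063  56.        ]
talltop 69.18796205386904 -0.8362490024617998 [589.499555   -45.34372033  83.        ]
line ang 0.020000000000000018 90.375
dial side [530.31612033 -17.96770569  75.        ] btn side [ 544.07549714 -136.90052252   70.        ]
```

The dial is at about (530,-11) with yaw 0.321. Its line is at angle 0, and the tall post is on the right, so the target is -0.838. I'll press on the near side and sweep clockwise.

```bash
cat >> h.py <<'E'
from scipy.spatial.transform import Rotation as Ro
D=np.array([530.,-11.]);YAW=.321
def rot(psi): return (Ro.from_euler('z',psi)*Ro.from_euler('x',np.pi)).as_rotvec()
def tip(a,r=36): return D+r*np.array([np.cos(a),np.sin(a)])
def F(): return bot.state()["force"].round(1)
def sweep(a0,da,target=9,n=14):
    bot.goto(np.r_[tip(a0),290],rot(np.pi/2-da/2))
    f0=bot.state()["force"][2]
    bot.servo_line(np.r_[tip(a0),257],rate=60)
    hit=bot.servo_line(np.r_[tip(a0),236],rate=12,stop_force=6,)
    z=bot.state()["position"][2];print("hit",hit,z,F(),f0)
    cmd=z
    for i in range(n+1):
        s=da*i/n
        fz=bot.state()["force"][2]-f0
        cmd+=np.clip((fz-target)*.08,-.5,.5)
        bot.servo_line(np.r_[tip(a0+s),cmd],rate=30,rotation=rot(np.pi/2-da/2+s))
        st=bot.state();print(i,round(cmd,2),st["position"].round(1),F(),round(st["ft_torque"][2],2))
        if fz>30: print("high");break
    p=bot.state()["position"];bot.servo_line(np.r_[p[:2],290],rate=60)
def line_angle(name):
    p=snapshot("top")[:,:,::-1].copy();cv2.imwrite(f"pics/{name}.png",p);im=p.min(2)
    ang=np.linspace(-1.75,1.75,351);q=[]
    for t in ang:
        pts=[proj("top",np.r_[tip(YAW+t,r),75]) for r in np.arange(26,42,2)]
        q.append(cv2.remap(im,np.float32([pts])[:,:,:1],np.float32([pts])[:,:,1:],1).mean())
    i=np.argmin(q);return ang[i],q[i]
E
python3 - <<'E'
from h import *
bot.grip(0.0,20)
sweep(np.pi+.45,-.85)
bot.goto([430,200,330],rot(np.pi/2))
print(line_angle("a1"),bot.state()["clock"])
E
```

```text
hit True 248.41468837902553 [-1.2 -0.   4.2] 0.3944403668251448
0 248.0 [497.7 -26.7 248.4] [-1.4 -0.1  5.4] 0.03
1 247.68 [497.2 -25.1 248.4] [-0.1 -3.1  4.8] -0.02
2 247.32 [496.5 -22.9 248.3] [-1.8 -2.1  6. ] -0.01
3 247.05 [495.9 -20.7 248.3] [-1.8 -2.1  9.3] 0.0
4 247.04 [495.3 -18.5 248.3] [-1.8 -1.6  9. ] -0.1
5 247.0 [494.9 -16.2 248.3] [-2.4  0.   9.1] -0.01
6 246.98 [494.7 -13.8 248.3] [-2.   0.7  9.3] -0.01
7 246.97 [494.6 -11.5 248.3] [-1.4  2.2  9.6] 0.02
8 246.99 [494.7  -9.7 248.3] [-1.5 -0.3  9.3] 0.07
9 246.99 [494.8  -7.6 248.3] [-2.6 -0.7  8.8] -0.02
10 246.94 [495.1  -5.4 248.3] [-2.  -1.1  8.9] -0.03
11 246.9 [495.6  -3.1 248.3] [-0.7 -0.2  9.8] -0.07
12 246.93 [496.1  -0.9 248.3] [-0.3 -0.   8.4] -0.08
13 246.85 [496.9   1.3 248.3] [-0.8  2.6  9. ] 0.0
14 246.82 [497.7   3.5 248.3] [-0.4  2.6  9.5] -0.04
(np.float64(-0.8099999999999999), np.float64(96.875)) 10.4
```

```bash
python3 - <<'E'
import cv2,numpy as np
t=cv2.imread("pics/a1.png")[160:280,250:390]
cv2.imwrite("pics/c1.png",cv2.resize(t,(700,600),interpolation=2))
E
```

```text
(no output)
```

View pics/c1.png

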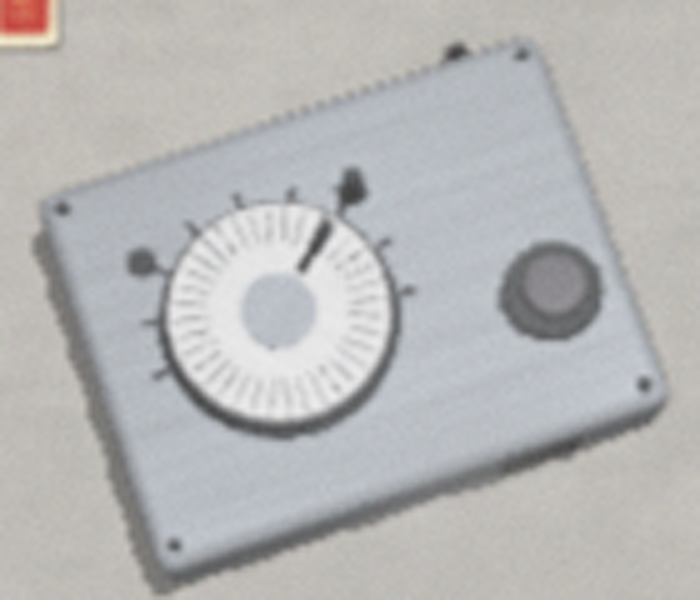

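The black line, running from (303,270) to (325,225), now points at the tall post at (352,187). The button top is at (554,283) and stands proud of its housing. Next I'll press the button.

```bash
python3 - <<'E'
from h import *
B=ray("top",250+554.5/5-.5,160+283.5/5-.5,77)[:2];print(B, 'pred',[540.7,-136.5])
B=(B+[540.7,-136.5])/2
o=rot(np.pi/2)
bot.goto(np.r_[B,320],o)
f0=F();bot.servo_line(np.r_[B,275],rate=80)
h=bot.servo_line(np.r_[B,225],rate=15,stop_force=2);z1=bot.state()["position"][2];print(h,z1,F()-f0)
cmd=z1
for i in range(24):
    cmd-=.5;bot.servo_line(np.r_[B,cmd],rate=15)
    st=bot.state();fz=st["force"][2]-f0[2];print(round(cmd,1),round(st["position"][2],1),round(fz,1))
    if fz>14:break
bot.wait(.4);print(F()-f0,bot.state()["position"])
bot.servo_line(np.r_[B,320],rate=60)
bot.goto([430,200,380],o);bot.wait(.3)
print(F(),line_angle("a2"),bot.state()["clock"])
t=cv2.imread("pics/a2.png")[120:360,250:610];cv2.imwrite("pics/c2.png",cv2.resize(t,(800,533),interpolation=2))
E
```

```text
[ 541.09995519 -135.91727891] pred [540.7, -136.5]
True 248.26042144156997 [ 1.4 -0.1  3.4]
247.8 248.1 3.0
247.3 247.5 3.9
246.8 247.0 3.5
246.3 246.4 3.9
245.8 245.9 5.3
245.3 245.4 4.9
244.8 244.9 5.0
244.3 244.5 5.5
243.8 244.4 7.5
243.3 244.4 9.0
242.8 244.3 11.8
242.3 244.3 14.4
[-0.7  0.4 13.8] [ 541.2838573  -136.32578143  244.29818652]
[-0.   0.1 -0.1] (np.float64(-0.8099999999999999), np.float64(97.375)) 20.8083
```

View pics/c2.png

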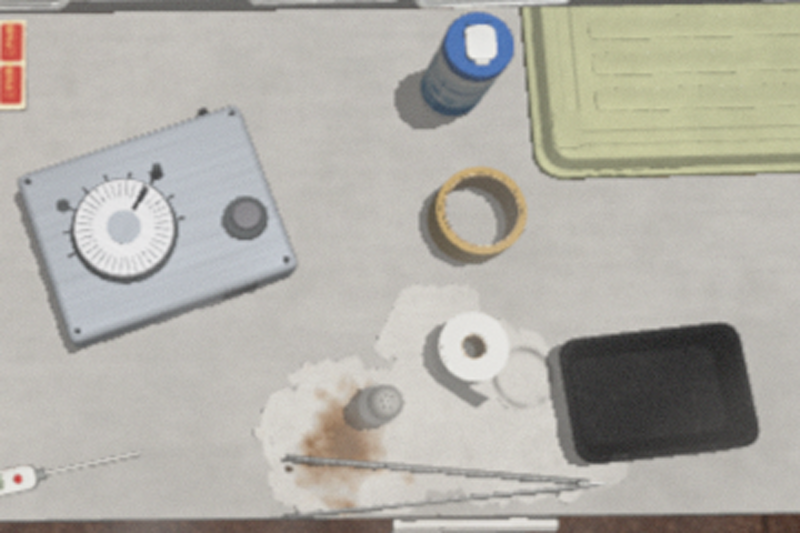

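The dial line still points at the tall post (158,170 in this crop). The button is back up at (246,216) and nothing around the sealer has moved. The button took about 5 N and then hit a hard stop, so it went fully down.

```bash
python3 -c "
from bench import bot
print(bot.hand_in())"
```

```text
the job is handed in; nothing more can be done
None
```

I turned the dial two clicks clockwise so its line points at the tall post, then pressed the start button to its stop and released it, touching nothing else, and handed the job in after about 21 s on the robot's clock.

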